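# Prise apart the stuck tool tubs and sort them by size

## Task

The three nested tool tubs have stuck together. Slide the whole stack fully home into the hold-down so that its clips catch the large tub's foot tabs, pull the small tub and then the medium tub straight up out of the nest there, and finally slide the large tub back out. Set each tub down gently, upright, centred and squared on the wooden board cut to its size, without disturbing the mug, green tub, rib or pin tool.

Things in the scene. Friction and masses are not known exactly. Their poses are not given: they have to be found in the camera images.
- tub_large: Largest, outermost plastic tub, blue, body 140 x 66 x 62 mm high, 0.19 kg. Open top, 3 mm walls; origin: centre of its underside, x along its length, y across, z up. At each end a foot tab at bench level sticks out 20 mm (44 wide, 8 thick; 180 mm over the tabs). Ledges inside carry the medium tub 32 mm above this tub's underside.
- tub_medium: Middle tub, yellow, 112 x 56 x 62 mm high, 0.13 kg. Open top, 3 mm walls; origin: centre of its underside, x along its length, y across, z up. At first stuck in the large tub and in line with it, rim 32 mm above the large one's rim (94 mm above the bench). Ledges inside carry the small tub 32 mm above this tub's underside.
- tub_small: Smallest tub, white, 84 x 46 x 62 mm high, 0.08 kg. Open top, 3 mm walls; origin: centre of its underside, x along its length, y across, z up. At first stuck in the medium tub and in line with it, rim 32 mm above the medium one's rim and 126 mm above the bench. Lifting it while the stack stands free lifts the whole stack; dragging the stack hard over the bench by this tub can lever it askew.
- tub_large_pad_a (a joint): One of two sprung rubber pads inside the large tub's ends that grip the medium tub; 0 as gripping, negative (m) as it moves inward when freed. Pulling the medium tub straight up out of them takes about 12 to 17 N.
- tub_medium_pad_a (a joint): One of two sprung rubber pads inside the medium tub's ends that grip the small tub; 0 as gripping, negative (m) when freed. Pulling the small tub straight up takes about 7 to 10 N: always less than freeing the medium tub from the large one.
- hold_down: Galvanised hold-down fixed on the bench, red patch under it. Origin: on the bench, where the seated large tub's origin goes; x along that tub; mouth open to -y; low back stop 18 mm high, face at y = 38 mm. Two toe clips, y -30 to 30 mm: end posts' inner faces at x = +-96, lips reach in to x = +-76, underside 14, top 24 mm up. Tabs slide under the lips from -y, 6 mm play each end.
- board_large: Thin wooden board for the large tub, fixed, 210 x 96 x 6 mm; origin: centre of its underside, x along its length. The three boards lie side by side in any order, about 117 mm apart.
- board_medium: Thin wooden board for the medium tub, fixed, 142 x 84 x 6 mm; origin: centre of its underside, x along its length.
- board_small: Thin wooden board for the small tub, fixed, 114 x 72 x 6 mm; origin: centre of its underside, x along its length.
- mug: Bystander: pale stoneware mug, 82 mm across, 92 mm high, handle to its +y; origin: centre of its underside.
- jar: Bystander: green plastic tub with twist cap, 84 mm across, 100 mm high; origin: centre of its underside.
- rib: Bystander: teak rib lying flat, 60 x 115 (along y) x 8 mm; origin: centre of its underside.
- pin_tool: Bystander: pin tool lying flat, square steel handle 110 mm long and 13 mm thick along x, needle 50 mm long towards +x; origin: under the middle of the handle.
Things that resemble listed ones, but are neither listed nor needed, are in the scene too. Of the things that look like the hold_down, the larger one is meant. Of the things shaped like the tub_small, the white one is meant.

How it is judged:
On the way, in this order (a step that is already met when the one before it is completed fails the run):
1. the whole stack, still nested, stands seated in the hold-down (large tub within 12 mm of the seat lengthways, at most 25 mm short of it crossways) (x of tub_large in the frame of hold_down between -0.012 and 0.012 m and y of tub_large in the frame of hold_down between -0.025 and 0.018 m and angle between the x axis of tub_large and the x axis of hold_down, either way round below 0.12 rad and height (world z) of tub_large below 0.012 m and angle between tub_large's own z axis and vertical below 0.15 rad and distance between tub_small and tub_medium below 0.05 m and distance between tub_medium and tub_large below 0.05 m), for 0.1 s.
2. the small tub is out of the medium one, which is still in the large one in the hold-down (x of tub_large in the frame of hold_down between -0.012 and 0.012 m and y of tub_large in the frame of hold_down between -0.025 and 0.018 m and angle between the x axis of tub_large and the x axis of hold_down, either way round below 0.12 rad and height (world z) of tub_large below 0.012 m and angle between tub_large's own z axis and vertical below 0.15 rad and distance between tub_medium and tub_large below 0.05 m and distance between tub_small and tub_medium above 0.07 m), for 0.1 s.
3. the medium tub is out of the large one, which is still in the hold-down (x of tub_large in the frame of hold_down between -0.012 and 0.012 m and y of tub_large in the frame of hold_down between -0.025 and 0.018 m and angle between the x axis of tub_large and the x axis of hold_down, either way round below 0.12 rad and height (world z) of tub_large below 0.012 m and angle between tub_large's own z axis and vertical below 0.15 rad and distance between tub_medium and tub_large above 0.075 m), for 0.1 s.
At the end, for the whole second after the job is handed in: Each tub stands upright on the board of its own size, its centre within 20 mm of the board's centre, its length along the board's within 0.2 rad, at rest and let go (horizontal distance between tub_large and board_large below 0.02 m and angle between the x axis of tub_large and the x axis of board_large, either way round below 0.2 rad and angle between each of tub_large, tub_medium, tub_small's own z axis and vertical below 0.06 rad and height (world z) of tub_large between 0.003 and 0.012 m and linear speed of each of tub_large, tub_medium, tub_small below 0.02 m/s and contact force between each of tub_large, tub_medium, tub_small and the fingers below 0.05 N and horizontal distance between tub_medium and board_medium below 0.02 m and angle between the x axis of tub_medium and the x axis of board_medium, either way round below 0.2 rad and height (world z) of tub_medium between 0.003 and 0.012 m and horizontal distance between tub_small and board_small below 0.02 m and angle between the x axis of tub_small and the x axis of board_small, either way round below 0.2 rad and height (world z) of tub_small between 0.003 and 0.012 m); the robot touches nothing.
It fails at once if the mug or the green tub is shifted more than 25 mm or knocked over (distance of any of mug, jar from where it was at the start of the episode above 0.025 m or angle between any of mug, jar's own z axis and vertical above 0.5 rad).
It fails at once if the rib or the pin tool is shifted more than 25 mm (distance of any of rib, pin_tool from where it was at the start of the episode above 0.025 m).
It fails at once if a tub is banged or pressed down on its board with more than 60 N (contact force between tub_large and board_large above 60 N or contact force between tub_medium and board_medium above 60 N or contact force between tub_small and board_small above 60 N).
It also fails if it takes over 72 s, if anything falls off the work surface, if the arm or the gripper's body presses on something with over 40 N, if the wrist force passes 120 N, or if a joint passes its speed limit or range.

## Robot

A 6-joint arm with a two-finger parallel gripper is mounted at the origin on the work surface. World frame = base frame: x ahead of the robot, y to its left, z up, the work surface at z = 0. Lengths are in m, angles in rad, forces in N, time in s.
With the tool pointing down it reaches from about 0.35 to 0.875 m from the base axis. Payload 4.2 kg.
Tool frame: the origin (TCP) lies between the finger pads; the fingertips stand 11 mm ahead of it and the grasp point (between the pads) lies 8 mm behind it (tcp_to_tips is the distance from the TCP to the fingertips, in m); z points along the fingers, x is the direction in which the jaws open and shut, and the axes are right-handed (so a half turn about z gives the same grasp; the last joint's range is limited). The gripper opens to 85 mm and grips with 20 to 120 N. Pads are 22 mm wide; open, the fingers measure 114 mm over their backs; the gripper's body (76 mm by 85 mm) begins 54 mm behind the grasp point. The pads swing forward as they close: fully open they stand 13 mm farther back than shut.
Start: joints at [1.414, 0.385, 0.008, 0, -1.194, -0.259], TCP at [0.252, 0.572, 0.242] pointing down, gripper open.
Joint ranges: [-3.14, 3.14], [-1.21, 2.06], [-1.07, 1.41], [-3.16, 2.05], [-2.99, -0.16], [-3.1, 3.1]. Speed limits (rad/s): [2.79, 2.79, 3.14, 3.14, 3.14, 3.14].

## Interface

Orientations are given as a unit quaternion [w, x, y, z].
In Python, from station import * gives the robot as it stands.
- The arm moves only by the tool arm_command, never from a script. Its argument "commands" is a list that holds one entry, the list of rows, each a list of 5 numbers: the shift along the tool's x, y, z in cm, then the turn about the tool's z in rad, then the gripper command: -1 is shut, 1 is fully open, values between are in proportion. A call has exactly 8 rows; each row shifts and turns the commanded pose from where the row before left it, along the tool's axes as they then stand; what a row does not reach is not made up. A row lasts 1/10 s, in which the tool goes at most 50 mm and 8.59 degrees, less where a joint would pass 70% of its speed; a pose out of reach is approached as far as the arm can. A call is refused whole if a number of a shift passes 5 or a number of a turn 0.15, either way. A call with a gripper value outside its range is refused whole. The fingers move at their own pace and stop on an object; the grip force is fixed at half the most. Time passes only in rows, so rows that do not move let the fingers close, or fill a call up. It gives the time, the measured TCP pose, the force and the opening at its end, in the units of the state.
- get_obs(): the state, without advancing time (a new reading comes with each control period).
- read_camera(name): name is "scene" or "side" or "wrist"; returns a dict with "img" (420x560x3 uint8, red, green, blue), "fx", "fy", "cx", "cy" (pixels), "view" (4x4, takes a point from world to camera coordinates). Camera axes: x right, y down, z forward; pixel columns grow to the right and rows downward; lengths in m; the calibration is good to about 2 mm. The wrist camera is an equidistant fisheye: a pixel r from the principal point sees the ray r / f radians off the axis. A picture is of the moment at which its call begins. There is no depth.
- job_done(): hands the job in, once; it reports no verdict.
The state is a dict: "time_s": time; "joint_positions": joint angles; "dq": joint speeds; "tau": joint torques, N m; "tool_pos": TCP position; "eef_rot": TCP orientation; "wrist_force": force on the tool from outside, world axes, zero at the start; "moment": the same for the moment, N m; "gripper_width": finger opening in m.
Only numpy, scipy, OpenCV 4.12 (cv2) and the standard library are available. Lean on these libraries where they do the work, as an engineer would, in place of code of your own. Each camera call takes 0.05 s, during which the arm holds its last target. There are 200 camera calls.

## Working session

There is one attempt and no reset: what is moved stays moved. The work goes in short steps, Python scripts to look and compute and a tool call to move; the robot and the scene stay as the last step left them, time stands still between calls to the robot, and variables do not carry over. Pictures are saved under pics/ and viewed, about 8 in all and at most 12, crops included, and the job is handed in when it is done.

Besides the shell and the picture viewer there is one more tool, called as name([rows], argument=value, ...), one row to a line, values as JSON. arm_command: Moves the arm, as the interface text tells. Its arguments: {"type":"object","properties":{"commands":{"type":"array","items":{"type":"array","items":{"type":"array","items":{"type":"number"}}}}},"required":["commands"]}

```bash
ls; mkdir -p pics
python3 - <<'E'
from station import *
import cv2,numpy as np
o=get_obs()
for k in o: print(k,np.round(o[k],3))
for n in("scene","side"):
    c=read_camera(n); cv2.imwrite(f"pics/{n}0.png",c["img"][:,:,::-1]); np.savez(f"pics/{n}0.npz",**c)
    print(n,c["fx"],c["fy"],c["cx"],c["cy"],np.round(c["view"],3).tolist())
E
```

```text
pics
time_s 0.0
joint_positions [ 1.414e+00  3.860e-01  7.000e-03 -1.000e-03 -1.194e+00 -2.590e-01]
dq [-0.002  0.001 -0.    -0.002 -0.     0.   ]
tau [ 0.0000e+00 -3.9229e+01  1.8840e+01  4.1860e+00 -5.0000e-03  0.0000e+00]
tool_pos [0.252 0.571 0.241]
eef_rot [-0.001 -0.546  0.838 -0.001]
wrist_force [0.034 0.493 0.437]
moment [0.01  0.013 0.018]
gripper_width 0.085
scene 379.2996409993556 379.2996409993556 279.8605248702853 209.40753636296785 [[0.822, 0.569, 0.009, -0.409], [0.357, -0.504, -0.786, -0.16], [-0.443, 0.65, -0.618, 1.425], [0.0, 0.0, 0.0, 1.0]]
side 472.16368736313234 472.16368736313234 288.2147826447531 211.00011256421112 [[0.806, -0.591, 0.014, -0.471], [-0.399, -0.562, -0.724, 0.268], [0.436, 0.578, -0.69, 1.066], [0.0, 0.0, 0.0, 1.0]]
```

View pics/scene0.png

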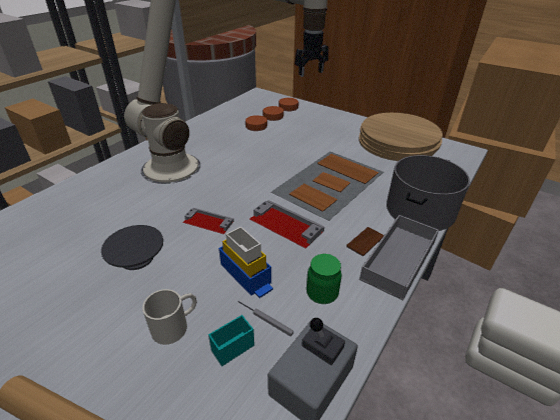

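View pics/side0.png

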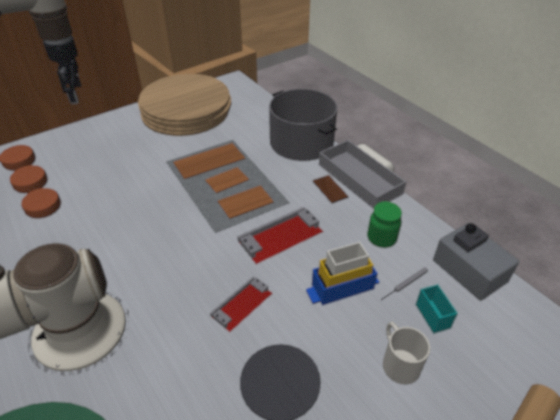

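The scene view shows the stack at about (246,260), the large hold-down at (287,222) and the boards: large (348,168), small (327,182), medium (313,197). It also shows the jar (324,278), mug (168,315), rib (365,241) and pin tool (268,318). The side view agrees: stack (343,275), hold-down (280,235).

```bash
cat > h.py <<'E'
import numpy as np, cv2
def cast(c,uv,z):
    """pixels (N,2) -> world points on the plane at height z (pinhole)"""
    uv=np.atleast_2d(uv).astype(float); V=np.array(c["view"]); R,t=V[:3,:3],V[:3,3]
    a=(uv-[c["cx"],c["cy"]])/[c["fx"],c["fy"]]
    if c.get("fish",False):
        r=np.linalg.norm(a,axis=1,keepdims=True)+1e-12; d=np.hstack([a/r*np.sin(r),np.cos(r)])
    else: d=np.hstack([a,np.ones((len(a),1))])
    d=d@R; o=-R.T@t
    return o+d*((z-o[2])/d[:,2])[:,None]
def hsv(c): return cv2.cvtColor(np.ascontiguousarray(c["img"]),cv2.COLOR_RGB2HSV)
def mask(c,lo,hi,k=0):
    m=cv2.inRange(hsv(c),np.array(lo),np.array(hi))
    return cv2.morphologyEx(m,cv2.MORPH_CLOSE,np.ones((k,k))) if k else m
def blobs(m,amin=60):
    cs,_=cv2.findContours(m,cv2.RETR_EXTERNAL,cv2.CHAIN_APPROX_NONE)
    return [q[:,0,:] for q in cs if cv2.contourArea(q)>amin]
def rect(P):
    """min area rectangle of world xy points (m) -> centre, (long,short) mm, angle deg of the long axis"""
    (x,y),(w,h),a=cv2.minAreaRect((P[:,:2]*1000).astype(np.float32))
    if w<h: w,h,a=h,w,a+90
    return np.round([x,y,w,h,(a+90)%180-90],1)
E
python3 - <<'E'
from h import *
for n in("scene","side"):
    c=dict(np.load(f"pics/{n}0.npz")); print(n)
    for nm,lo,hi,z in(("red",(0,180,90),(6,255,255),0),("wood",(5,90,60),(20,220,255),.006),("blue",(105,150,40),(125,255,255),0.062),("yellow",(18,150,80),(32,255,255),.094),("green",(50,150,40),(75,255,255),.05),("rib?",(5,150,30),(15,255,130),.008)):
        for q in blobs(mask(c,lo,hi)):
            u=q.mean(0)
            r=rect(cast(c,q,z)); 
            if 150<r[0]<1000 and abs(r[1])<800: print(nm,u.round(),r)
    im=cv2.resize(c["img"][185:345,170:390] if n=="scene" else c["img"][150:310,200:420],None,fx=3.6,fy=3.6,interpolation=cv2.INTER_CUBIC)
    cv2.imwrite(f"pics/{n}0c.png",im[:,:,::-1])
E
```

```text
scene
red [206. 223.] [ 334.2 -157.1  139.1   56.7   13.5]
red [284. 227.] [537.8 -31.1 208.7  86.9  -2.6]
wood [ 47. 405.] [ 470.2 -751.1  230.8   61.3   11.5]
wood [366. 240.] [772.3  43.2 110.3  58.7  81.5]
wood [313. 197.] [534.6 139.3 141.8  84.4  -5.8]
wood [331. 181.] [541.8 254.5 114.4  73.9  -2. ]
wood [348. 168.] [546.  372.  209.3  96.   -5.4]
blue [247. 273.] [ 587.1 -277.3  197.    90.   -14.7]
yellow [245. 259.] [ 575.9 -269.5  142.1   70.7  -14.1]
green [324. 278.] [ 758.6 -187.5  160.2   79.8  -62.9]
rib? [365. 241.] [773.   38.4 112.3  56.5  81.6]
rib? [313. 197.] [536.1 137.7 139.9  81.4  -5.9]
rib? [331. 181.] [543.4 252.8 112.7  71.4  -1.8]
rib? [347. 168.] [547.  368.8 208.1  95.   -5.4]
side
red [244. 305.] [ 333.6 -155.2  130.7   52.9   13.1]
red [282. 238.] [538.9 -28.5 201.9  80.7  -2.9]
wood [537. 406.] [ 680.3 -716.   110.2   56.6   10.7]
wood [245. 201.] [532.4 142.2 140.2  83.2  -6. ]
wood [330. 189.] [770.7  42.7 105.3  51.7  81.6]
wood [226. 180.] [538.6 258.9 111.6  71.9  -1.9]
wood [208. 160.] [543.7 376.  207.2  95.2  -5.7]
blue [339. 286.] [ 528.1 -285.8  163.7   91.5  -36.8]
yellow [343. 273.] [ 540.7 -278.8  122.3   69.6  -35.5]
green [385. 225.] [ 764.2 -186.7  163.3   72.5   33.9]
```

View pics/scene0c.png

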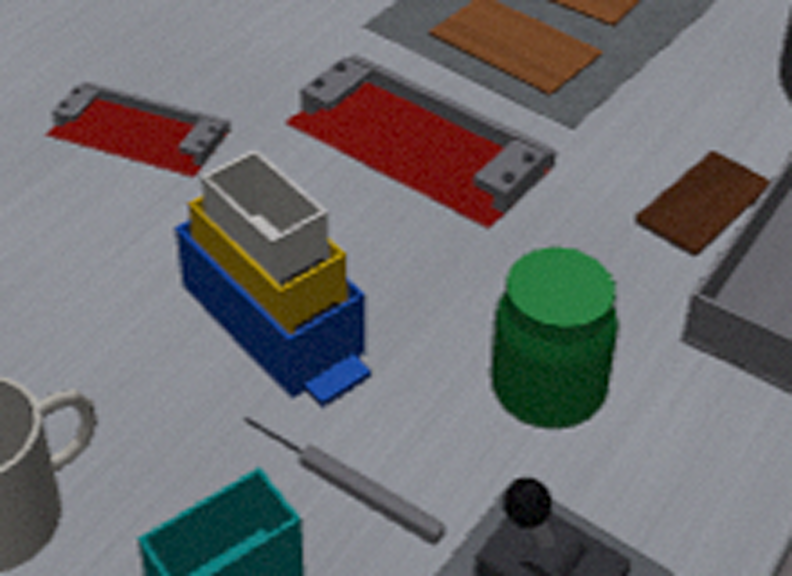

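View pics/side0c.png

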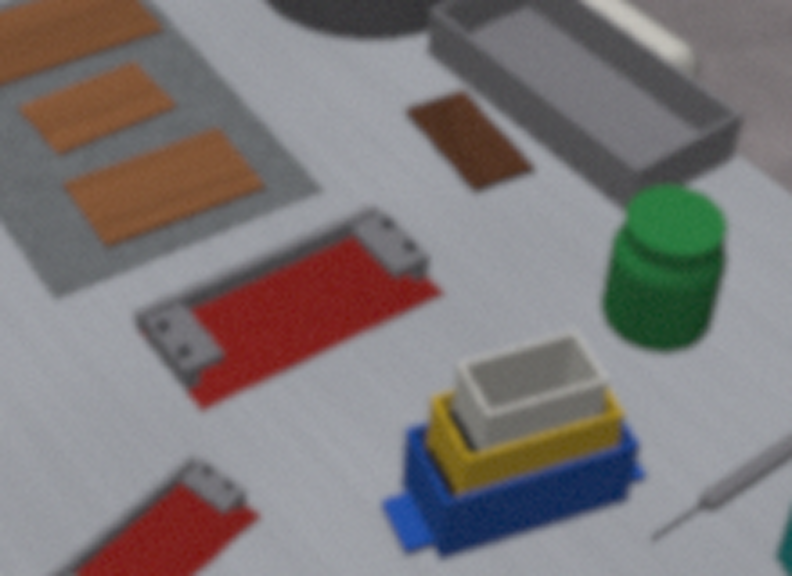

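Run:
```python
from h import *
P={"scene":((170,185),{"white .126":[(204,180),(254,152),(327,211),(277,239)],"clipL .024":[(302,88),(348,57),(372,73),(325,103)],"clipR .024":[(475,172),(508,138),(553,155),(508,195)],"redfront 0":[(287,122),(490,226)]}),
"side":((200,150),{"white .126":[(457,363),(577,335),(607,375),(487,412)],"clipL .024":[(147,318),(177,303),(222,347),(193,372)],"clipR .024":[(355,226),(380,207),(428,257),(403,277)],"redfront 0":[(204,408),(441,292)]})}
for n,(o,d) in P.items():
    c=dict(np.load(f"pics/{n}0.npz"))
    for k,p in d.items():
        W=cast(c,np.array(p)/3.6+o,float(k.split()[1])); print(n,k,(W[:,:2]*1000).round().tolist(),rect(W), (W.mean(0)*1000).round(1))
    for nm,u in dict(mug=(168,295),).items(): print(nm,cast(c,u,.092).round(3) if n=="scene" else cast(c,(407,345),.092).round(3))
```

```text
scene white .126 [[523.0, -270.0], [532.0, -227.0], [611.0, -246.0], [600.0, -286.0]] [ 566.8 -257.2   80.6   43.7  -12.4] [ 566.3 -257.3  126. ]
scene clipL .024 [[433.0, -49.0], [439.0, 10.0], [470.0, 3.0], [461.0, -54.0]] [450.1 -22.   60.4  31.8  81.7] [450.7 -22.5  24. ]
scene clipR .024 [[614.0, -55.0], [614.0, -3.0], [655.0, -1.0], [650.0, -63.0]] [631.9 -30.3  63.   40.9  85.2] [633.  -30.7  24. ]
scene redfront 0 [[432.0, -71.0], [644.0, -80.0]] [538.2 -75.3 212.6   0.   -2.4] [538.2 -75.3   0. ]
mug [[ 0.52  -0.466  0.092]]
side white .126 [[528.0, -223.0], [607.0, -250.0], [599.0, -286.0], [517.0, -265.0]] [ 563.5 -254.6   84.4   43.3  -14.5] [ 562.8 -256.   126. ]
side clipL .024 [[435.0, 8.0], [461.0, 8.0], [464.0, -47.0], [433.0, -55.0]] [448.5 -23.2  63.4  30.1 -90. ] [448.2 -21.3  24. ]
side clipR .024 [[618.0, -2.0], [647.0, 4.0], [643.0, -62.0], [614.0, -67.0]] [630.3 -31.9  72.8  28.6  86.5] [630.2 -31.9  24. ]
side redfront 0 [[432.0, -70.0], [643.0, -79.0]] [537.5 -74.5 211.3   0.   -2.5] [537.5 -74.5   0. ]
mug [[ 0.519 -0.489  0.092]]
```

arm_command([
  [[2.6, -2.55, 0, 0, 1], [2.6, -2.55, 0, 0, 1], [2.6, -2.55, 0, 0, 1], [2.6, -2.55, 0, 0, 1], [2.6, -2.55, 0, 0, 1], [2.6, -2.55, 0, 0, 1], [2.6, -2.55, 0, 0, 1], [2.6, -2.55, 0, 0, 1]],
])

```text
time_s: 0.9
tool_pos: [0.3551, 0.2974, 0.242]
eef_rot: [-0.0, -0.546, 0.838, -0.0]
wrist_force: [0.7, 0.5, -1.0]
gripper_width: 0.0854
```

arm_command([
  [[2.6, -2.55, 0, 0, 1], [2.6, -2.55, 0, 0, 1], [2.6, -2.55, 0, 0, 1], [2.6, -2.55, 0, 0, 1], [2.6, -2.55, 0, 0, 1], [2.6, -2.55, 0, 0, 1], [2.6, -2.55, 0, 0, 1], [2.6, -2.55, 0, 0, 1]],
])

```text
time_s: 1.7
tool_pos: [0.4576, 0.0248, 0.2421]
eef_rot: [-0.0, -0.546, 0.838, 0.0]
wrist_force: [0.1, 0.2, 0.2]
gripper_width: 0.0852
```

arm_command([
  [[2.6, -2.55, 0, 0, 1], [2.6, -2.55, 0, 0, 1], [2.6, -2.55, 0, 0, 1], [2.6, -2.55, 0, 0, 1], [2.6, -2.55, 0, 0, 1], [2.6, -2.55, 0, 0, 1], [0, 0, 0, -0.09, 1], [0, 0, 0, -0.09, 1]],
])

```text
time_s: 2.5
tool_pos: [0.5343, -0.1793, 0.2412]
eef_rot: [-0.001, -0.619, 0.785, 0.001]
wrist_force: [-0.5, 0.1, -0.8]
gripper_width: 0.0852
```

```bash
cat > w.py <<'E'
from station import *
from h import *
from scipy.spatial.transform import Rotation as Ro
def pose():
    o=get_obs(); q=np.array(o["eef_rot"]); R=Ro.from_quat(q[[1,2,3,0]]).as_matrix()
    return o,np.array(o["tool_pos"]),R
def plan(x,y,z,ang,rel=False):
    """shift in tool axes (cm) from the measured TCP, turn (rad) to bring the jaw line to world angle ang (deg); turn done LAST"""
    o,p,R=pose(); a=np.degrees(np.arctan2(R[1,0],R[0,0]))
    print("t",o["time_s"],"p",(p*1000).round(1),"jaw",a.round(2),"tilt",np.degrees(np.arccos(-R[2,2])).round(2),"F",np.round(o["wrist_force"],1),"w",round(o["gripper_width"]*1000,1),"j",np.round(o["joint_positions"],2))
    d=(ang-a+90)%180-90
    print("shift cm",(R.T@(np.array([x,y,z])-p)*100).round(2),"turn",-np.radians(d).round(3))
def snap(n,name):
    c=read_camera(n); c["fish"]=n=="wrist"; cv2.imwrite(f"pics/{name}.png",np.ascontiguousarray(c["img"][:,:,::-1])); np.savez(f"pics/{name}.npz",**c); return c
E
python3 - <<'E'
from w import *
plan(.565,-.257,.241,76.5)
c=snap("wrist","w1"); print(c["fx"],c["cx"],c["cy"],np.round(c["view"],3).tolist())
E
```

```text
t 2.5 p [ 534.3 -179.3  241.2] jaw -103.44 tilt 0.12 F [-0.5  0.1 -0.8] w 85.2 j [-0.04  0.28 -0.15 -0.   -1.14  1.37]
shift cm [ 6.84 -4.79  0.01] turn 0.001
325.19226210127806 283.338444812741 207.94617078887944 [[-0.232, -0.973, 0.001, -0.051], [-0.926, 0.222, 0.305, 0.496], [-0.297, 0.069, -0.952, 0.55], [0.0, 0.0, 0.0, 1.0]]
```

View pics/w1.png

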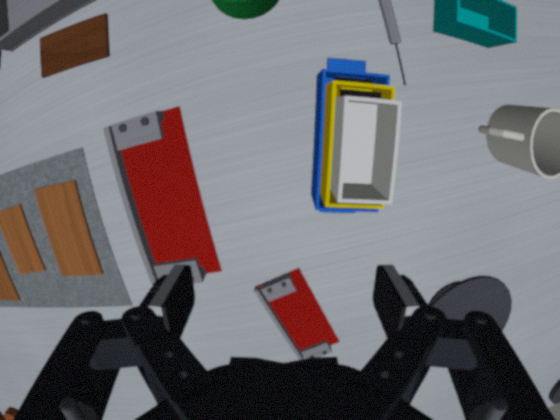

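The wrist view shows the stack (white rim corners about (346,94), (401,101), (389,206), (331,200)) and the large hold-down, with its front red edge running from (180,107) to (220,268).

Run:
```python
from h import *
c=dict(np.load("pics/w1.npz")); c["fish"]=True
for k,z,p in(("white",.126,[(346,94),(401,101),(389,206),(331,200)]),("yellow",.094,[(328,81),(395,86),(380,209),(321,204)]),("redfront",0,[(180,107),(220,269)]),("clip1",.024,[(109,127),(158,111),(163,142),(122,152)]),):
    W=cast(c,p,z); print(k,(W[:,:2]*1000).round().tolist(),rect(W),(W.mean(0)*1000).round(1))
for nm,lo,hi,z in(("red",(0,170,80),(6,255,255),0),("wood",(5,90,50),(20,230,255),.006),("yellow",(18,150,60),(32,255,255),.094)):
    for q in blobs(mask(c,lo,hi),300): print(nm,q.mean(0).round(),rect(cast(c,q,z)))
```

```text
white [[611.0, -247.0], [598.0, -289.0], [515.0, -265.0], [531.0, -219.0]] [ 563.8 -256.    85.8   49.5  -19.2] [ 563.7 -255.1  126. ]
yellow [[625.0, -241.0], [610.0, -298.0], [502.0, -265.0], [520.0, -212.0]] [ 564.8 -253.2  113.    59.7  -17.3] [ 564.  -253.9   94. ]
redfront [[643.0, -82.0], [432.0, -70.0]] [537.3 -76.4 211.1   0.   -3.3] [537.3 -76.4   0. ]
clip1 [[646.0, 3.0], [644.0, -64.0], [609.0, -60.0], [613.0, -5.0]] [627.6 -29.7  66.6  35.5  88.1] [628.1 -31.3  24. ]
red [303. 312.] [ 334.6 -157.2  139.7   58.2   12.9]
red [172. 194.] [539.3 -30.9 212.   88.5  -2.9]
wood [  5. 280.] [470.2 345.5 113.   50.1 -41.3]
wood [ 20. 240.] [541.4 256.7 112.6  73.4  -2.2]
wood [ 68. 229.] [534.5 140.5 141.   84.2  -6.2]
wood [75. 45.] [771.6  41.6 112.1  56.7  81.5]
yellow [345. 143.] [ 564.8 -253.8  112.8   59.7  -15.3]
```

arm_command([
  [[1.67, -1.17, 0, 0, 1], [1.67, -1.17, 0, 0, 1], [1.67, -1.17, 0, 0, 1], [1.65, -1.17, 0, 0.045, 1], [0, 0, 2, 0, 1], [0, 0, 3, 0, 1], [0, 0, 2, 0, 1], [0, 0, 0, 0, 1]],
])

```text
time_s: 3.35
tool_pos: [0.5623, -0.253, 0.1685]
eef_rot: [-0.002, -0.6, 0.8, 0.003]
wrist_force: [-0.6, 0.5, -0.4]
gripper_width: 0.0855
```

Run:
```python
from w import *
plan(.5643,-.255,.077,74)
c=snap("wrist","w2")
for nm,lo,hi,z in(("yellow",(18,150,60),(32,255,255),.094),("blue",(105,150,40),(125,255,255),.062)):
    for q in blobs(mask(c,lo,hi),300): print(nm,q.mean(0).round(),rect(cast(c,q,z)))
```

```text
t 3.35 p [ 562.3 -253.   168.5] jaw -106.19 tilt 0.46 F [-0.6  0.5 -0.4] w 85.5 j [-0.16  0.43 -0.11 -0.   -1.04  1.45]
shift cm [ 0.13 -0.32  9.15] turn -0.003
yellow [285. 147.] [ 610.1 -269.1   54.4   23.2   75.3]
blue [285. 116.] [ 631.4 -275.    64.4   32.6   74.6]
```

View pics/w2.png

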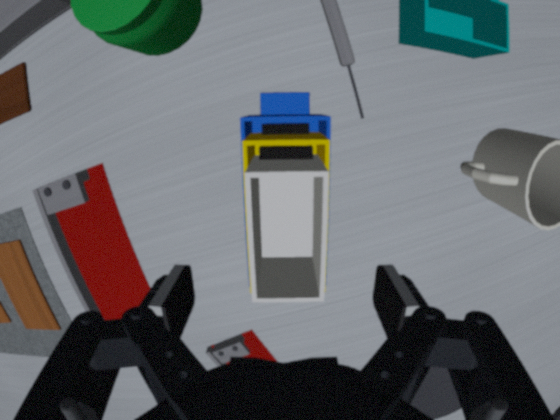

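The stack lies centred between the jaws and squared to them: white rim u 247–329, fingers at 180 and 387.

arm_command([
  [[0.1, -0.3, 2, 0, 1], [0, 0, 2.5, 0, 1], [0, 0, 2.5, 0, 1], [0, 0, 1.4, 0, 1], [0, 0, 0.7, 0, 1], [0, 0, 0, 0, 1], [0, 0, 0, 0, -1], [0, 0, 0, 0, -1]],
])

```text
time_s: 4.2
tool_pos: [0.5681, -0.2558, 0.0828]
eef_rot: [0.001, -0.601, 0.799, -0.001]
wrist_force: [0.9, 0.8, 0.0]
gripper_width: 0.0586
```

arm_command([
  [[0, 0, 0, 0, -1], [0, 0, 0, 0, -1], [0, 0, 0, 0, -1], [0, 0, 0, 0, -1], [0, 0, 0, 0, -1], [0, 0, 0, 0, -1], [0, 0, 0, 0, -1], [0, 0, 0, 0, -1]],
])

```text
time_s: 5.0
tool_pos: [0.568, -0.2562, 0.083]
eef_rot: [0.001, -0.601, 0.799, -0.001]
wrist_force: [-1.2, -1.9, 6.7]
gripper_width: 0.0546
```

Run:
```python
from w import *
plan(.5643,-.255,.077,74)
c=snap("wrist","w3")
for nm,lo,hi,z in(("yellow",(18,150,60),(32,255,255),.094),("blue",(105,150,40),(125,255,255),.062)):
    for q in blobs(mask(c,lo,hi),300): print(nm,q.mean(0).round(),rect(cast(c,q,z)))
```

```text
t 5.0 p [ 568.  -256.2   83. ] jaw -106.06 tilt 0.16 F [-1.2 -1.9  6.7] w 54.6 j [-0.16  0.53 -0.19  0.   -0.85  1.45]
shift cm [-0.02  0.39  0.6 ] turn -0.001
yellow [283. 188.] [ 611.4 -269.    55.8   30.3   73. ]
blue [284. 135.] [ 631.  -274.9   65.2   35.1   73.9]
```

Run:
```python
from h import *
p=np.array([.568,-.2562])
for n,t in(("w3",p),("w2",np.array([.5623,-.253]))):
    c=dict(np.load(f"pics/{n}.npz")); c["fish"]=True
    a=np.radians(-16); e=np.array([np.cos(a),np.sin(a)]); f=np.array([-e[1],e[0]])
    for nm,lo,hi,z,L in(("yellow",(18,150,60),(32,255,255),.094,.056),("blue rim",(105,150,40),(118,255,255),.062,.07),("blue tab",(105,150,40),(125,255,255),.008,.09)):
        q=max(blobs(mask(c,lo,hi),100),key=len); W=cast(c,q,z)[:,:2]; s=W@e; l=W@f
        print(n,nm,"far end along x minus TCP (mm)",(1000*(np.percentile(s,98)-t@e)).round(1),"centre offset if end at",L*1000, "lat mid",(1000*((l.min()+l.max())/2-t@f)).round(1),(1000*(l.max()-l.min())).round(1), q[:,1].min())
```

```text
w3 yellow far end along x minus TCP (mm) 59.7 centre offset if end at 56.0 lat mid -0.2 55.5 157
w3 blue rim far end along x minus TCP (mm) 83.1 centre offset if end at 70.0 lat mid -0.7 65.2 98
w3 blue tab far end along x minus TCP (mm) 84.8 centre offset if end at 90.0 lat mid -0.7 88.2 98
w2 yellow far end along x minus TCP (mm) 61.4 centre offset if end at 56.0 lat mid -2.4 54.6 133
w2 blue rim far end along x minus TCP (mm) 88.5 centre offset if end at 70.0 lat mid -2.2 64.4 93
w2 blue tab far end along x minus TCP (mm) 90.6 centre offset if end at 90.0 lat mid -2.6 79.1 93
```

Run:
```python
from h import *
a=np.radians(-16); e=np.array([np.cos(a),np.sin(a)])
c=dict(np.load("pics/w2.npz")); c["fish"]=True
for k,v,z,L in(("white far",158,.126,.042),("white near",299,.126,-.042),("yellow",134,.094,.056),("blue",115,.062,.07),("tab",93,.008,.09),("tab bottom far?",93,0,.09)):
    print(k,(1000*((cast(c,(286,v),z)[0,:2]-[.5643,-.255])@e-L)).round(1))
c=dict(np.load("pics/w3.npz")); c["fish"]=True
im=c["img"]
for v in range(90,330,1):
    r,g,b=im[v,275:295].mean(0).astype(int)
    print(v,r,g,b,end="; ")
```

```text
white far 6.6
white near 1.2
yellow 2.8
blue -0.1
tab -2.0
tab bottom far? -1.7
90 151 156 163; 91 151 156 163; 92 151 156 163; 93 151 156 162; 94 151 156 162; 95 150 155 161; 96 142 148 157; 97 117 127 150; 98 73 98 157; 99 38 89 171; 100 30 91 176; 101 31 91 177; 102 29 90 177; 103 31 91 177; 104 32 92 178; 105 32 92 178; 106 31 92 178; 107 31 92 178; 108 29 91 177; 109 31 91 177; 110 31 91 178; 111 31 91 178; 112 31 92 178; 113 31 91 178; 114 31 91 178; 115 30 91 177; 116 32 92 178; 117 31 91 178; 118 30 91 178; 119 30 91 178; 120 30 91 177; 121 31 91 178; 122 30 91 178; 123 31 91 178; 124 31 92 178; 125 30 91 178; 126 30 90 177; 127 30 90 176; 128 25 80 162; 129 17 57 125; 130 9 38 85; 131 8 31 74; 132 8 32 73; 133 6 30 75; 134 12 41 90; 135 15 57 124; 136 25 78 157; 137 26 86 172; 138 29 90 177; 139 29 90 177; 140 32 91 178; 141 30 90 176; 142 28 86 170; 143 24 73 149; 144 17 49 106; 145 18 29 57; 146 23 22 28; 147 25 25 25; 148 26 26 26; 149 28 28 28; 150 26 25 27; 151 27 27 28; 152 26 27 28; 153 27 26 27; 154 28 27 27; 155 26 25 27; 156 26 27 27; 157 26 27 27; 158 28 26 27; 15
[... 1935 characters left out ...]
87; 289 183 184 187; 290 183 184 187; 291 183 184 187; 292 183 184 187; 293 183 184 187; 294 183 184 187; 295 183 184 187; 296 182 184 187; 297 183 184 187; 298 183 184 187; 299 183 184 187; 300 183 184 187; 301 183 184 187; 302 183 184 187; 303 183 184 187; 304 183 184 187; 305 183 184 187; 306 183 184 187; 307 183 184 187; 308 182 184 187; 309 182 184 187; 310 182 184 187; 311 183 184 187; 312 182 184 187; 313 182 184 187; 314 183 184 187; 315 182 184 187; 316 183 184 187; 317 183 184 187; 318 182 184 187; 319 182 184 187; 320 183 184 187; 321 182 183 187; 322 182 184 186; 323 182 184 187; 324 182 184 187; 325 182 183 186; 326 182 184 187; 327 182 183 186; 328 182 184 186; 329 182 183 186;
```

arm_command([
  [[0, 0, -0.5, 0, -1], [0, 0, -0.7, 0, -1], [-2.18, 1.13, 0, 0, -1], [-2.18, 1.13, 0, 0, -1], [-2.18, 1.13, 0, 0, -1], [-2.18, 1.13, 0, 0, -1], [-2.18, 1.13, 0, 0, -1], [-2.18, 1.13, 0, 0, -1]],
])

```text
time_s: 5.85
tool_pos: [0.5373, -0.11, 0.0929]
eef_rot: [-0.0, -0.601, 0.799, 0.001]
wrist_force: [0.1, 0.6, -4.2]
gripper_width: 0.0548
```

arm_command([
  [[0, 0, 0, -0.05, -1], [0, 0, 0, -0.05, -1], [0, 0, 0, -0.05, -1], [0, 0, 0, -0.05, -1], [0, 0, 0, -0.029, -1], [0, 0, 0, 0, -1], [0, 0, 0, 0, -1], [0, 0, 0, 0, -1]],
])

```text
time_s: 6.65
tool_pos: [0.5381, -0.1111, 0.0932]
eef_rot: [-0.0, -0.688, 0.725, 0.0]
wrist_force: [-0.6, 0.7, -3.8]
gripper_width: 0.0547
```

Run:
```python
from w import *
plan(.5392,-.112,.083,87.1)
c=snap("wrist","w4"); s=snap("scene","s4"); 
for k,z in (("red",0),):
    for q in blobs(mask(c,(0,170,80),(6,255,255)),300): print("red",q.mean(0).round(),rect(cast(c,q,z)))
a=cv2.resize(s["img"][170:320,200:360],None,fx=2.8,fy=2.8,interpolation=cv2.INTER_CUBIC)
b=c["img"]; H=max(a.shape[0],420); im=np.zeros((420,a.shape[1]+350,3),np.uint8); im[:a.shape[0],:a.shape[1]]=a[:420]; im[:,a.shape[1]:]=b[:,110:460]
cv2.imwrite("pics/v4.png",im[:,:,::-1]); print(im.shape)
```

```text
t 6.65 p [ 538.1 -111.1   93.2] jaw -93.0 tilt 0.01 F [-0.6  0.7 -3.8] w 54.7 j [ 0.09  0.41 -0.37 -0.   -0.79  1.43]
shift cm [ 0.08 -0.11  1.02] turn -0.002
red [176. 183.] [549.8 -31.7 192.9  89.3  -2.7]
(420, 798, 3)
```

View pics/v4.png

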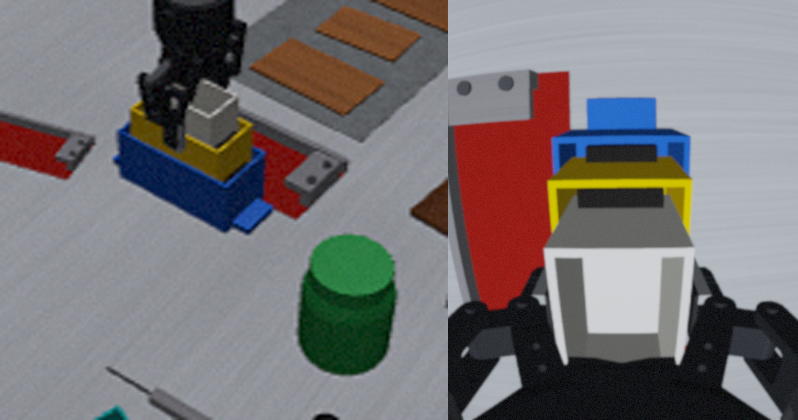

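The stack hangs level and squared in front of the mouth. In the right half the tab's far edge is at v≈98, and the clip spans v≈70–120.

Run:
```python
from h import *
c=dict(np.load("pics/w4.npz")); c["fish"]=True
a=np.radians(-2.9); e=np.array([np.cos(a),np.sin(a)]); f=np.array([-e[1],e[0]]); o=np.array([.5381,-.1111])
for k,u,v,z in(("tab end L",250,98,.018),("tab end R",316,98,.018),("blue rim L",214,136,.072),("blue rim R",352,136,.072),("clip front outer",194,70,.024),("clip front inner",193,117,.024),("red corner outer",231,72,0)):
    d=cast(c,(u,v),z)[0,:2]; print(k,(d*1000).round(1),"rel TCP in holddown axes",(1000*np.array([(d-o)@e,(d-o)@f])).round(1))
```

```text
tab end L [623.8 -95.6] rel TCP in holddown axes [84.9 19.8]
tab end R [ 621.7 -136.9] rel TCP in holddown axes [ 84.8 -21.6]
blue rim L [605.2 -82.5] rel TCP in holddown axes [65.6 32. ]
blue rim R [ 601.8 -148. ] rel TCP in holddown axes [ 65.5 -33.6]
clip front outer [644.8 -62.2] rel TCP in holddown axes [104.1  54.2]
clip front inner [615.  -59.4] rel TCP in holddown axes [74.2 55.5]
red corner outer [643.8 -81.9] rel TCP in holddown axes [104.1  34.6]
```

arm_command([
  [[0, -0.3, 0, 0, -1], [0, 0, 0.5, 0, -1], [0, 0, 0.4, 0, -1], [0, 0, 0, 0, -1], [-1, 0, 0, 0, -1], [-1, 0, 0, 0, -1], [-1, 0, 0, 0, -1], [-0.5, 0, 0, 0, -1]],
])

```text
time_s: 7.55
tool_pos: [0.5432, -0.0749, 0.0845]
eef_rot: [0.0, -0.689, 0.725, -0.0]
wrist_force: [0.3, -0.0, -3.7]
gripper_width: 0.0552
```

Run:
```python
from w import *
c=snap("wrist","w5"); plan(.5392,-.112,.083,87.1)
e=np.array([np.cos(np.radians(-2.9)),np.sin(np.radians(-2.9))]); 
im=c["img"].astype(int)
# tab end rows and lip edge rows
for u in (260,305): print("tab row",u,np.where((im[:,u,2]-im[:,u,0])>80)[0][:2])
g=cv2.cvtColor(c["img"],cv2.COLOR_RGB2GRAY); h=hsv(c)
cv2.imwrite("pics/v5.png",np.ascontiguousarray(c["img"][40:240,150:400,::-1]).repeat(2,0).repeat(2,1))
```

```text
t 7.6 p [543.3 -74.7  84.5] jaw -92.87 tilt 0.03 F [-0.4  0.3 -3.7] w 54.7 j [ 0.16  0.42 -0.38 -0.   -0.76  1.36]
shift cm [3.75 0.22 0.15] turn 0.001
tab row 260 [ 99 100]
tab row 305 [98 99]
```

View pics/v5.png

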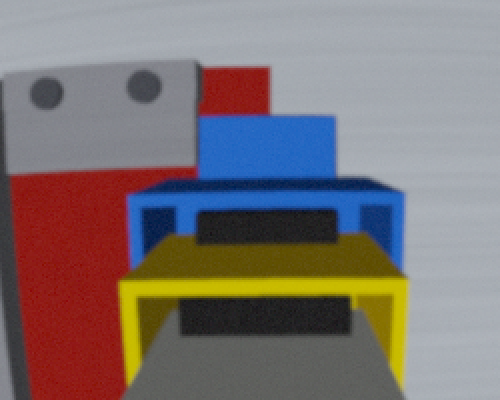

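The tab is lined up with the slot: its end is at row 98, between the lip edge (~124) and the post (~71). The force still equals the stack's weight, so it hangs about 1 mm above the bench and slides without drag.

arm_command([
  [[-1, 0, 0, 0, -1], [-1, 0, 0, 0, -1], [-1, 0, 0, 0, -1], [-1, 0, 0, 0, -1], [-0.8, 0, 0, 0, -1], [-0.3, 0, 0, 0, -1], [0, 0, 0.15, 0, -1], [0, 0, 0, 0, -1]],
])

```text
time_s: 8.4
tool_pos: [0.546, -0.0253, 0.0831]
eef_rot: [0.0, -0.689, 0.725, -0.0]
wrist_force: [-0.3, 0.5, -2.0]
gripper_width: 0.0546
```

Run:
```python
from w import *
plan(.5435,-.0272,.083,87.1)
s=snap("scene","s6"); s2=snap("side","d6")
a=[cv2.resize(x,(400,400),interpolation=cv2.INTER_CUBIC) for x in (s["img"][170:270,240:340],s2["img"][185:285,230:330])]
cv2.imwrite("pics/v6.png",np.hstack(a)[:,:,::-1])
```

```text
t 8.4 p [546.  -25.3  83.1] jaw -92.96 tilt 0.05 F [-0.3  0.5 -2. ] w 54.6 j [ 0.25  0.42 -0.39  0.   -0.76  1.27]
shift cm [0.2  0.24 0.01] turn -0.001
```

View pics/v6.png

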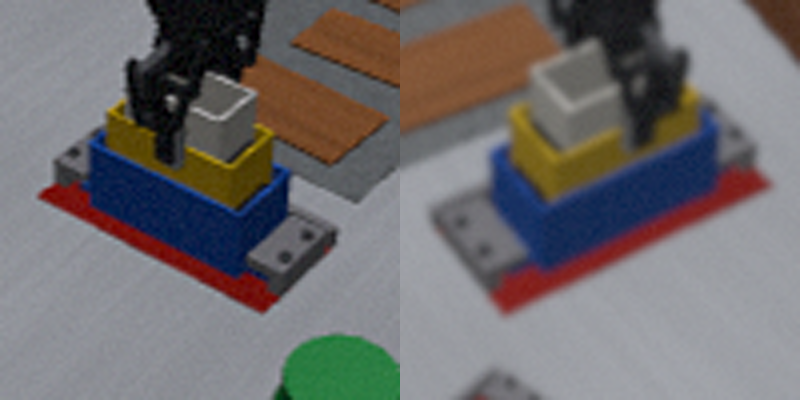

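The stack is seated with both tabs under the clips. I'll let go, rise to the small tub, centre on it and grip.

arm_command([
  [[0, 0, 0, 0, 1], [0, 0, 0, 0, 1], [0, 0, 0, 0, 1], [0, 0, 0, 0, 1], [0, 0, -1.2, 0, 1], [0, 0.45, -1.2, 0, 1], [0, 0, 0, 0, 1], [0, 0, 0, 0, 1]],
])

```text
time_s: 9.3
tool_pos: [0.5414, -0.025, 0.1077]
eef_rot: [0.001, -0.689, 0.725, -0.0]
wrist_force: [-1.0, -0.1, 0.4]
gripper_width: 0.0853
```

arm_command([
  [[0, 0, 0, 0, -1], [0, 0, 0, 0, -1], [0, 0, 0, 0, -1], [0, 0, 0, 0, -1], [0, 0, 0, 0, -1], [0, 0, 0, 0, -1], [0, 0, 0, 0, -1], [0, 0, 0, 0, -1]],
])

```text
time_s: 10.1
tool_pos: [0.5411, -0.0253, 0.1067]
eef_rot: [-0.0, -0.689, 0.725, -0.0]
wrist_force: [0.7, -1.9, 0.8]
gripper_width: 0.0452
```

Gripped at 45 mm. Now I'll pull straight up, slowly.

arm_command([
  [[0, 0, -0.2, 0, -1], [0, 0, -0.2, 0, -1], [0, 0, -0.3, 0, -1], [0, 0, -0.3, 0, -1], [0, 0, -0.4, 0, -1], [0, 0, -0.6, 0, -1], [0, 0, -1, 0, -1], [0, 0, -1, 0, -1]],
])

```text
time_s: 10.9
tool_pos: [0.5424, -0.0252, 0.149]
eef_rot: [0.001, -0.689, 0.725, -0.001]
wrist_force: [0.0, 0.2, -1.0]
gripper_width: 0.0452
```

arm_command([
  [[0, 0, -1, 0, -1], [0, 0, -1, 0, -1], [0, 0, -1, 0, -1], [0, 0, 0, 0, -1], [0, 0, 0, 0, -1], [0, 0, 0, 0, -1], [0, 0, 0, 0, -1], [0, 0, 0, 0, -1]],
])

```text
time_s: 11.7
tool_pos: [0.541, -0.0252, 0.1763]
eef_rot: [-0.001, -0.689, 0.725, 0.0]
wrist_force: [-0.3, -0.1, -1.8]
gripper_width: 0.0449
```

Run:
```python
from w import *
s2=snap("side","d7"); s=snap("scene","s7")
plan(.540,.2567,.18,88)
for n,x in(("scene",s),("side",s2)):
  for nm,lo,hi,z in(("blue",(105,150,40),(125,255,255),0.062),("yellow",(18,150,80),(32,255,255),.094)):
    for q in blobs(mask(x,lo,hi)): print(n,nm,q.mean(0).round(),q.min(0),q.max(0),rect(cast(x,q,z)))
a=[cv2.resize(x,(400,480),interpolation=cv2.INTER_CUBIC) for x in (s["img"][150:270,240:340],s2["img"][165:285,230:330])]
cv2.imwrite("pics/v7.png",np.hstack(a)[:,:,::-1])
```

```text
t 11.8 p [541.1 -25.2 176.5] jaw -92.97 tilt 0.04 F [ 0.  -0.8 -0.7] w 44.9 j [ 0.25  0.3  -0.29 -0.   -0.98  1.27]
shift cm [-28.15   1.57  -0.36] turn -0.017
scene blue [287. 221.] [261 203] [312 238] [563.  -77.  156.7 124.6  18.7]
scene blue [167.  14.] [161   2] [170  27] [-1820.3  1641.9  1031.6    54.8   -38.9]
scene yellow [287. 205.] [267 191] [308 221] [552.7 -43.6 133.2  88.9  -0.9]
side blue [280. 233.] [254 215] [308 250] [518.  -69.2 152.1  99.5 -23.3]
side yellow [282. 215.] [259 201] [303 233] [528.8 -37.2 128.1  75.4  -2.6]
```

View pics/v7.png

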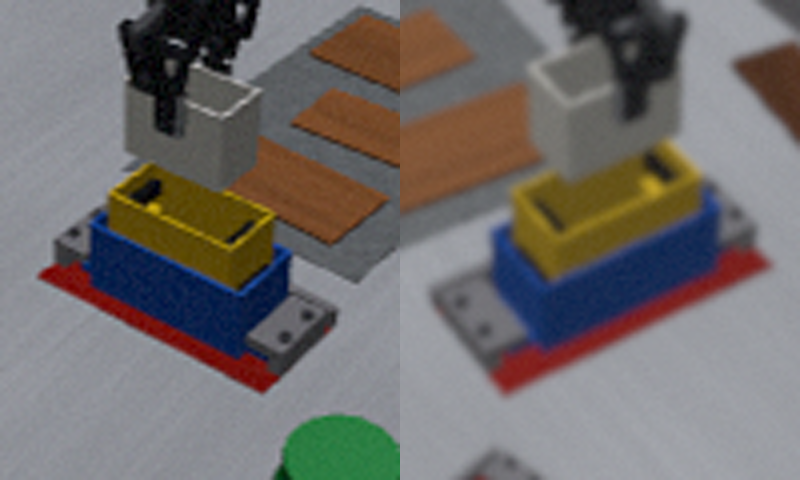

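The small tub is out, and the medium and large tubs stay in the hold-down. Next I carry the small tub to its board.

arm_command([
  [[-3.5, 0.19, 0, 0, -1], [-3.5, 0.19, 0, 0, -1], [-3.5, 0.19, 0, 0, -1], [-3.5, 0.19, 0, 0, -1], [-3.5, 0.19, 0, 0, -1], [-3.5, 0.19, 0, 0, -1], [-3.5, 0.19, 0, 0, -1], [-3.6, 0.19, 0, -0.017, -1]],
])

```text
time_s: 12.6
tool_pos: [0.5403, 0.2576, 0.1767]
eef_rot: [-0.0, -0.695, 0.719, -0.0]
wrist_force: [1.1, -0.5, -0.5]
gripper_width: 0.0452
```

arm_command([
  [[0, 0, 2, 0, -1], [0, 0, 2.5, 0, -1], [0, 0, 2.5, 0, -1], [0, 0, 2, 0, -1], [0, 0, 1.5, 0, -1], [0, 0, 0.8, 0, -1], [0, 0, 0, 0, -1], [0, 0, 0, 0, -1]],
])

```text
time_s: 13.4
tool_pos: [0.5411, 0.2565, 0.0644]
eef_rot: [0.001, -0.695, 0.719, -0.0]
wrist_force: [0.8, 0.1, -1.3]
gripper_width: 0.045
```

Run:
```python
from w import *
plan(.5403,.2565,.0487,88)
```

```text
t 13.4 p [541.1 256.5  64.4] jaw -91.98 tilt 0.06 F [ 0.8  0.1 -1.3] w 45.0 j [ 0.71  0.52 -0.27  0.   -0.78  0.82]
shift cm [0.01 0.08 1.57] turn 0.0
```

arm_command([
  [[0, 0, 0.4, 0, -1], [0, 0, 0.4, 0, -1], [0, 0, 0.3, 0, -1], [0, 0, 0.2, 0, -1], [0, 0, 0.15, 0, -1], [0, 0, 0.1, 0, -1], [0, 0, 0, 0, -1], [0, 0, 0, 0, -1]],
])

```text
time_s: 14.2
tool_pos: [0.5406, 0.2562, 0.0488]
eef_rot: [0.0, -0.695, 0.719, -0.0]
wrist_force: [-2.3, -1.0, 3.9]
gripper_width: 0.0448
```

Run:
```python
from w import *
plan(.5403,.2565,.0487,88)
```

```text
t 14.2 p [540.6 256.2  48.8] jaw -91.98 tilt 0.02 F [-2.3 -1.   3.9] w 44.8 j [ 0.71  0.54 -0.29  0.   -0.75  0.82]
shift cm [-0.03  0.03  0.01] turn 0.0
```

The small tub is on its board, with 4 N of contact force. I'll release and rise.

arm_command([
  [[0, 0, 0, 0, 1], [0, 0, 0, 0, 1], [0, 0, 0, 0, 1], [0, 0, 0, 0, 1], [0, 0, -1.5, 0, 1], [0, 0, -3, 0, 1], [0, 0, -4, 0, 1], [0, 0, -4.5, 0, 1]],
])

```text
time_s: 15.0
tool_pos: [0.5399, 0.2557, 0.1785]
eef_rot: [-0.001, -0.695, 0.719, 0.0]
wrist_force: [1.9, 1.0, -0.9]
gripper_width: 0.0856
```

arm_command([
  [[3.5, 0, 0, 0, 1], [3.5, 0, 0, 0, 1], [3.5, 0, 0, 0, 1], [3.5, 0, 0, 0, 1], [3.5, 0, 0, 0, 1], [3.5, 0, 0, 0, 1], [3.5, 0, 0, 0, 1], [3.6, 0, 0, 0.017, 1]],
])

```text
time_s: 15.8
tool_pos: [0.5306, -0.0259, 0.1784]
eef_rot: [0.0, -0.689, 0.725, -0.0]
wrist_force: [1.4, 0.1, -0.6]
gripper_width: 0.0852
```

```bash
cat > wh.py <<'E'
from w import *
def white(c,box,z=.068):
    """rim ring of the white tub: bright low-saturation blob inside a pixel box"""
    h=hsv(c); m=cv2.inRange(h,(0,0,120),(180,40,255));
E
python3 - <<'E'
from w import *
plan(.541,-.0253,.078,87.05)
s=snap("scene","s8"); d=snap("side","d8"); w=snap("wrist","w8")
for nm,lo,hi,z in(("yellow",(18,150,60),(32,255,255),.094),("blue",(105,150,40),(125,255,255),.062)):
    for q in blobs(mask(w,lo,hi),300): print(nm,q.min(0),q.max(0),rect(cast(w,q,z)))
a=[cv2.resize(x,(260,260),interpolation=cv2.INTER_CUBIC) for x in (s["img"][140:205,300:365],d["img"][140:205,195:260])]
b=cv2.resize(w["img"],(346,260))
cv2.imwrite("pics/v8.png",np.hstack([*a,b[:,43:303]])[:,:,::-1])
E
```

```text
t 15.8 p [530.6 -25.9 178.4] jaw -92.97 tilt 0.02 F [ 1.4  0.1 -0.6] w 85.2 j [ 0.26  0.28 -0.32 -0.   -0.97  1.26]
shift cm [-0.11 -1.04 10.04] turn -0.0
yellow [236 120] [319 275] [542.9 -26.3 114.7  56.2  -1.9]
blue [236 101] [321 122] [606.  -29.2  64.5  15.6  87.3]
```

View pics/v8.png

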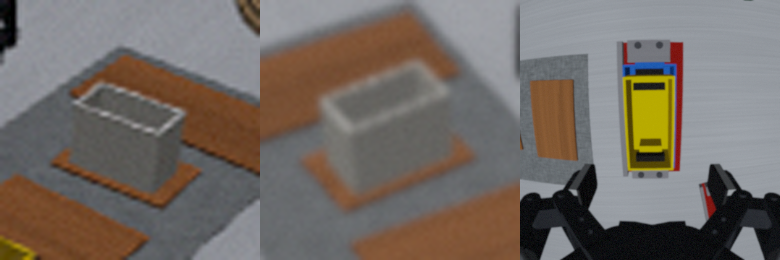

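The small tub stands centred on its board. The medium and large tubs are upright in the hold-down.

arm_command([
  [[0, -1.15, 1, 0, 1], [0, 0, 2, 0, 1], [0, 0, 2.5, 0, 1], [0, 0, 2.5, 0, 1], [0, 0, 1.2, 0, 1], [0, 0, 0.7, 0, 1], [0, 0, 0, 0, 1], [0, 0, 0, 0, -1]],
])

```text
time_s: 16.75
tool_pos: [0.5432, -0.0248, 0.08]
eef_rot: [0.001, -0.689, 0.725, -0.001]
wrist_force: [0.0, 1.2, 0.1]
gripper_width: 0.073
```

arm_command([
  [[0, 0, 0, 0, -1], [0, 0, 0, 0, -1], [0, 0, 0, 0, -1], [0, 0, 0, 0, -1], [0, 0, 0, 0, -1], [0, 0, 0, 0, -1], [0, 0, 0, 0, -1], [0, 0, 0, 0, -1]],
])

```text
time_s: 17.55
tool_pos: [0.5431, -0.0253, 0.0807]
eef_rot: [0.001, -0.689, 0.725, -0.001]
wrist_force: [-0.4, -0.9, 6.4]
gripper_width: 0.0548
```

Run:
```python
from w import *
plan(.542,-.0253,.079,87.05)
```

```text
t 17.55 p [543.1 -25.3  80.7] jaw -92.94 tilt 0.15 F [-0.4 -0.9  6.4] w 54.8 j [ 0.25  0.42 -0.4   0.   -0.75  1.27]
shift cm [0.01 0.11 0.17] turn 0.0
```

arm_command([
  [[0, 0, -0.2, 0, -1], [0, 0, -0.2, 0, -1], [0, 0, -0.3, 0, -1], [0, 0, -0.3, 0, -1], [0, 0, -0.4, 0, -1], [0, 0, -0.6, 0, -1], [0, 0, -1, 0, -1], [0, 0, -1, 0, -1]],
])

```text
time_s: 18.35
tool_pos: [0.5433, -0.0253, 0.1214]
eef_rot: [0.0, -0.689, 0.725, -0.001]
wrist_force: [0.5, 0.2, -0.8]
gripper_width: 0.0549
```

arm_command([
  [[0, 0, -1.5, 0, -1], [0, 0, -2, 0, -1], [0, 0, -1.5, 0, -1], [0, 0, -1, 0, -1], [0, 0, 0, 0, -1], [0, 0, 0, 0, -1], [0, 0, 0, 0, -1], [0, 0, 0, 0, -1]],
])

```text
time_s: 19.15
tool_pos: [0.5419, -0.0253, 0.1786]
eef_rot: [-0.001, -0.689, 0.725, 0.0]
wrist_force: [0.8, 0.4, -1.3]
gripper_width: 0.0555
```

Run:
```python
from w import *
plan(.534,.1407,.178,84.1)
d=snap("side","d9"); s=snap("scene","s9")
for n,x in(("scene",s),("side",d)):
  for nm,lo,hi,z in(("blue",(105,150,40),(125,255,255),0.062),("yellow",(18,150,80),(32,255,255),.15)):
    for q in blobs(mask(x,lo,hi)): print(n,nm,q.mean(0).round(),q.min(0),q.max(0),rect(cast(x,q,z)))
```

```text
t 19.15 p [541.9 -25.3 178.6] jaw -92.97 tilt 0.1 F [ 0.8  0.4 -1.3] w 55.5 j [ 0.25  0.3  -0.29 -0.   -0.98  1.27]
shift cm [-16.54   1.64   0.05] turn 0.051
scene blue [288. 218.] [261 196] [313 239] [566.7 -55.4 185.2 120.5  -2.1]
scene blue [167.  14.] [161   2] [170  27] [-1820.3  1641.9  1031.6    54.8   -38.9]
scene yellow [290. 182.] [267 166] [309 201] [538.7 -17.3 177.3 123.7 -53.8]
side blue [281. 227.] [255 204] [309 249] [527.5 -47.7 166.2 101.2  -2.6]
side yellow [281. 192.] [256 173] [304 212] [549.4  -8.2 148.3 113.9  -1.6]
```

The medium tub is out: the wrist force equals its weight, and the blue blob hasn't moved. I carry it to its board next.

arm_command([
  [[-3.3, 0.31, 0, 0, -1], [-3.3, 0.31, 0, 0, -1], [-3.3, 0.31, 0, 0, -1], [-3.3, 0.31, 0, 0, -1], [-3.3, 0.31, 0, 0, -1], [0, 0, 0, 0.051, -1], [0, 0, 1, 0, -1], [0, 0, 2, 0, -1]],
])

```text
time_s: 20.05
tool_pos: [0.5361, 0.1407, 0.1495]
eef_rot: [0.001, -0.67, 0.742, -0.0]
wrist_force: [0.5, 0.9, -2.2]
gripper_width: 0.0548
```

arm_command([
  [[0, 0, 2.5, 0, -1], [0, 0, 2.5, 0, -1], [0, 0, 1.8, 0, -1], [0, 0, 1, 0, -1], [0, 0, 0.5, 0, -1], [0, 0, 0.2, 0, -1], [0, 0, 0, 0, -1], [0, 0, 0, 0, -1]],
])

```text
time_s: 20.85
tool_pos: [0.5359, 0.1406, 0.0652]
eef_rot: [0.001, -0.67, 0.742, -0.0]
wrist_force: [-0.6, 0.1, -0.2]
gripper_width: 0.0548
```

Run:
```python
from w import *
plan(.535,.1407,.0547,84.1)
```

```text
t 20.85 p [535.9 140.6  65.2] jaw -95.87 tilt 0.1 F [-0.6  0.1 -0.2] w 54.8 j [ 0.55  0.46 -0.39  0.   -0.72  0.92]
shift cm [0.   0.09 1.05] turn 0.0
```

arm_command([
  [[0, 0.05, 0.3, 0, -1], [0, 0, 0.25, 0, -1], [0, 0, 0.2, 0, -1], [0, 0, 0.15, 0, -1], [0, 0, 0.1, 0, -1], [0, 0, 0.05, 0, -1], [0, 0, 0, 0, -1], [0, 0, 0, 0, -1]],
])

```text
time_s: 21.65
tool_pos: [0.5347, 0.1404, 0.0549]
eef_rot: [-0.0, -0.67, 0.742, -0.0]
wrist_force: [-4.2, -0.6, 6.3]
gripper_width: 0.0548
```

Run:
```python
from w import *
plan(.535,.1407,.0547,84.1)
```

```text
t 21.65 p [534.7 140.4  54.9] jaw -95.87 tilt 0.01 F [-4.2 -0.6  6.3] w 54.8 j [ 0.55  0.47 -0.4   0.   -0.7   0.92]
shift cm [-0.03 -0.03  0.02] turn 0.001
```

arm_command([
  [[0, 0, 0, 0, 1], [0, 0, 0, 0, 1], [0, 0, 0, 0, 1], [0, 0, 0, 0, 1], [0, 0, -1.5, 0, 1], [0, 0, -3, 0, 1], [0, 0, -4, 0, 1], [0, 0, -4, 0, 1]],
])

```text
time_s: 22.45
tool_pos: [0.5345, 0.1402, 0.1797]
eef_rot: [-0.001, -0.67, 0.742, 0.0]
wrist_force: [0.6, 0.6, 0.2]
gripper_width: 0.0852
```

arm_command([
  [[3.3, -0.4, 0, 0, 1], [3.3, -0.4, 0, 0, 1], [3.3, -0.4, 0, 0, 1], [3.3, -0.4, 0, 0, 1], [3.3, -0.4, 0, 0, 1], [0, 0, 0, -0.051, 1], [0, 0, 0, 0, 1], [0, 0, 0, 0, 1]],
])

```text
time_s: 23.25
tool_pos: [0.5378, -0.0256, 0.1787]
eef_rot: [-0.0, -0.688, 0.726, 0.0]
wrist_force: [0.6, -0.0, 0.5]
gripper_width: 0.0855
```

Run:
```python
from w import *
plan(.541,-.0253,.040,87.05)
s=snap("scene","s10"); d=snap("side","d10"); w=snap("wrist","w10")
for nm,lo,hi,z in(("yellow",(18,150,60),(32,255,255),.068),("blue",(105,150,40),(125,255,255),.062)):
    for q in blobs(mask(w,lo,hi),300): print(nm,q.min(0),q.max(0),rect(cast(w,q,z)))
a=[cv2.resize(x,(260,260),interpolation=cv2.INTER_CUBIC) for x in (s["img"][150:250,280:380],d["img"][145:245,195:295])]
b=cv2.resize(w["img"],(346,260))
cv2.imwrite("pics/v10.png",np.hstack([*a,b[:,43:303]])[:,:,::-1])
```

```text
t 23.25 p [537.8 -25.6 178.7] jaw -93.02 tilt 0.01 F [ 0.6 -0.   0.5] w 85.5 j [ 0.25  0.3  -0.3  -0.   -0.98  1.26]
shift cm [-0.05 -0.32 13.87] turn -0.001
yellow [ 68 149] [155 279] [537.3 125.1 120.3  83.2  -5.3]
blue [241 110] [326 275] [545.2 -26.7 139.3  65.3  -2.9]
```

View pics/v10.png

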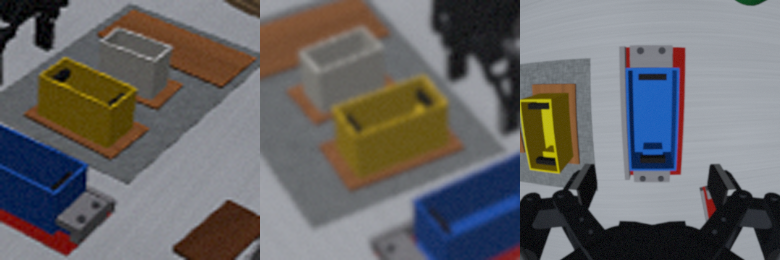

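The medium tub is centred on its board too. Next comes the large tub, gripped across its walls (66 mm), with the fingertips staying above the back stop.

arm_command([
  [[0, -0.5, 1.5, 0, 1], [0, 0, 3, 0, 1], [0, 0, 3.5, 0, 1], [0, 0, 3, 0, 1], [0, 0, 1.6, 0, 1], [0, 0, 0.8, 0, 1], [0, 0, 0, 0, 1], [0, 0, 0, 0, -1]],
])

```text
time_s: 24.2
tool_pos: [0.5436, -0.0256, 0.0456]
eef_rot: [0.001, -0.689, 0.725, -0.0]
wrist_force: [0.9, -0.3, -0.6]
gripper_width: 0.0735
```

arm_command([
  [[0, 0, 0, 0, -1], [0, 0, 0, 0, -1], [0, 0, 0, 0, -1], [0, 0, 0, 0, -1], [0, 0, 0, 0, -1], [0, 0, 0, 0, -1], [0, 0, 0, 0, -1], [0, 0, 0, 0, -1]],
])

```text
time_s: 25.0
tool_pos: [0.5438, -0.0257, 0.0464]
eef_rot: [0.001, -0.689, 0.725, -0.001]
wrist_force: [-1.9, 2.3, 4.7]
gripper_width: 0.0645
```

Run:
```python
from w import *
plan(.541,-.0253,.040,87.05)
```

```text
t 25.0 p [543.8 -25.7  46.4] jaw -92.94 tilt 0.16 F [-1.9  2.3  4.7] w 64.5 j [ 0.25  0.47 -0.43  0.   -0.67  1.27]
shift cm [-0.02  0.28  0.64] turn 0.0
```

arm_command([
  [[0, 0, -0.15, 0, -1], [0.6, 0, 0, 0, -1], [1.2, 0, 0, 0, -1], [1.4, 0, 0, 0, -1], [1.6, 0, 0, 0, -1], [1.6, 0, 0, 0, -1], [1.6, 0, 0, 0, -1], [0, 0, 0, 0, -1]],
])

```text
time_s: 25.8
tool_pos: [0.5383, -0.1088, 0.0464]
eef_rot: [-0.0, -0.687, 0.726, -0.0]
wrist_force: [-0.3, -1.0, 1.4]
gripper_width: 0.065
```

Run:
```python
from w import *
plan(.545,.374,.165,84.5)
s=snap("scene","s11")
for q in blobs(mask(s,(105,150,40),(125,255,255)),200): print(q.min(0),q.max(0),q.mean(0))
```

```text
t 25.8 p [ 538.3 -108.8   46.4] jaw -93.16 tilt 0.03 F [-0.3 -1.   1.4] w 65.0 j [ 0.1   0.48 -0.41  0.   -0.68  1.42]
shift cm [-48.23   2.   -11.89] turn 0.041
[244 215] [299 255] [270.18934911 233.52071006]
```

arm_command([
  [[0, 0, -2, 0, -1], [0, 0, -3, 0, -1], [0, 0, -4, 0, -1], [0, 0, -3, 0, -1], [-3, 0.15, 0, 0, -1], [-4, 0.15, 0, 0, -1], [-4.2, 0.15, 0, 0, -1], [-4.2, 0.15, 0, 0, -1]],
])

```text
time_s: 26.65
tool_pos: [0.5395, 0.0492, 0.1656]
eef_rot: [-0.001, -0.688, 0.725, 0.001]
wrist_force: [0.7, 0.3, -2.0]
gripper_width: 0.0646
```

arm_command([
  [[-4.2, 0.15, 0, 0, -1], [-4.2, 0.15, 0, 0, -1], [-4.2, 0.15, 0, 0, -1], [-4.2, 0.15, 0, 0, -1], [-4.2, 0.15, 0, 0, -1], [-4.2, 0.15, 0, 0, -1], [-4.2, 0.15, 0, 0, -1], [-3.4, 0.15, 0, 0.04, -1]],
])

```text
time_s: 27.45
tool_pos: [0.5446, 0.3781, 0.1649]
eef_rot: [-0.001, -0.674, 0.739, 0.0]
wrist_force: [1.0, 0.4, -2.2]
gripper_width: 0.0652
```

Run:
```python
from w import *
plan(.5465,.374,.0524,84.5)
w=snap("wrist","w12")
a=np.radians(-5.5); e=np.array([np.cos(a),np.sin(a)]); f=np.array([-e[1],e[0]]); p=np.array(get_obs()["tool_pos"])
z=p[2]-.0464
for nm,lo,hi,h in(("tab",(105,150,40),(125,255,255),z+.008),("wood",(5,90,50),(20,230,255),.006)):
    for q in blobs(mask(w,lo,hi),300):
        W=cast(w,q,h)[:,:2]; s=(W-p[:2])@e; l=(W-p[:2])@f
        print(nm,"far x rel TCP mm",(1000*np.percentile(s,98)).round(1),"lat",(1000*l.min()).round(1),(1000*l.max()).round(1))
```

```text
t 27.45 p [544.6 378.1 164.9] jaw -95.27 tilt 0.15 F [ 1.   0.4 -2.2] w 65.2 j [ 0.85  0.51  0.01 -0.   -1.07  0.63]
shift cm [ 0.37 -0.25 11.25] turn 0.004
tab far x rel TCP mm 90.8 lat -55.9 43.2
wood far x rel TCP mm -199.9 lat 428.7 716.4
wood far x rel TCP mm 65.8 lat -156.3 -89.3
wood far x rel TCP mm 82.8 lat -283.2 -196.6
wood far x rel TCP mm 105.3 lat -54.1 40.6
wood far x rel TCP mm 157.3 lat 152.9 205.8
wood far x rel TCP mm 169.7 lat 152.7 240.4
```

arm_command([
  [[0.45, -0.1, 1, 0, -1], [0, 0, 2.5, 0, -1], [0, 0, 2.5, 0, -1], [0, 0, 2, 0, -1], [0, 0, 1.2, 0, -1], [0, 0, 0.8, 0, -1], [0, 0, 0, 0, -1], [0, 0, 0, 0, -1]],
])

```text
time_s: 28.3
tool_pos: [0.5467, 0.3719, 0.0671]
eef_rot: [0.001, -0.674, 0.739, -0.0]
wrist_force: [0.2, -0.9, -1.6]
gripper_width: 0.0648
```

Run:
```python
from w import *
plan(.5455,.3735,.0524,84.5)
w=snap("wrist","w13")
a=np.radians(-5.5); e=np.array([np.cos(a),np.sin(a)]); f=np.array([-e[1],e[0]]); p=np.array(get_obs()["tool_pos"])
z=p[2]-.0464
for nm,lo,hi,h in(("tab",(105,150,40),(125,255,255),z+.008),("wood",(5,90,50),(20,230,255),.006)):
    for q in blobs(mask(w,lo,hi),300):
        W=cast(w,q,h)[:,:2]; s=(W-p[:2])@e; l=(W-p[:2])@f; k=s>.075
        if k.any() and abs(l[k]).min()<.05: print(nm,"far x rel TCP mm",(1000*np.percentile(s,98)).round(1),"lat",(1000*l[k].min()).round(1),(1000*l[k].max()).round(1))
```

```text
t 28.3 p [546.7 371.9  67.1] jaw -95.25 tilt 0.07 F [ 0.2 -0.9 -1.6] w 64.8 j [ 0.84  0.6  -0.1   0.   -0.87  0.64]
shift cm [-0.15  0.13  1.47] turn 0.004
tab far x rel TCP mm 90.9 lat -21.8 20.7
wood far x rel TCP mm 102.8 lat -43.6 51.3
```

arm_command([
  [[-0.15, 0.2, 0.3, 0.004, -1], [0, 0, 0.3, 0, -1], [0, 0, 0.3, 0, -1], [0, 0, 0.2, 0, -1], [0, 0, 0.15, 0, -1], [0, 0, 0.15, 0, -1], [0, 0, 0.05, 0, -1], [0, 0, 0, 0, -1]],
])

```text
time_s: 29.15
tool_pos: [0.5444, 0.3735, 0.0524]
eef_rot: [0.0, -0.673, 0.74, -0.0]
wrist_force: [-2.3, -2.0, 2.9]
gripper_width: 0.0644
```

Run:
```python
from w import *
plan(.5455,.3735,.0524,84.5)
```

```text
t 29.15 p [544.4 373.5  52.4] jaw -95.48 tilt 0.02 F [-2.3 -2.   2.9] w 64.4 j [ 0.85  0.62 -0.12  0.   -0.84  0.63]
shift cm [-0.01 -0.11  0.  ] turn 0.0
```

The tub is on its board. Release, rise and check.

arm_command([
  [[0, 0, 0, 0, 1], [0, 0, 0, 0, 1], [0, 0, 0, 0, 1], [0, 0, 0, 0, 1], [0, 0, -1.5, 0, 1], [0, 0, -3, 0, 1], [0, 0, -4, 0, 1], [0, 0, -4, 0, 1]],
])

```text
time_s: 29.95
tool_pos: [0.5444, 0.3734, 0.1791]
eef_rot: [0.0, -0.673, 0.74, -0.0]
wrist_force: [1.1, -0.5, -0.4]
gripper_width: 0.0854
```

arm_command([
  [[-3, 3, 0, 0, 1], [-3, 3, 0, 0, 1], [-3, 3, 0, 0, 1], [-3, 3, 0, 0, 1], [-3, 3, 0, 0, 1], [0, 0, 0, 0, 1], [0, 0, 0, 0, 1], [0, 0, 0, 0, 1]],
])

```text
time_s: 30.75
tool_pos: [0.4099, 0.5366, 0.1775]
eef_rot: [0.0, -0.672, 0.74, 0.0]
wrist_force: [-0.1, -0.3, -0.1]
gripper_width: 0.0855
```

Run:
```python
from w import *
plan(.5455,.3735,.0524,84.5)
for n,white in(("scene",0),("side",0)):
    c=snap(n,n+"_end"); b=dict(np.load(f"pics/{n}0.npz"))
    print(n)
    for nm,lo,hi,z in(("blue",(105,150,40),(125,255,255),.068),("yellow",(18,150,80),(32,255,255),.068),("wood",(5,90,60),(20,220,255),.006)):
        for q in blobs(mask(c,lo,hi)):
            W=cast(c,q,z); W0=cast(c,q,.006)
            if W[:,0].min()>.2 and W[:,1].min()>-.3: print(" ",nm,"rim-plane",rect(W),"board-plane",rect(W0))
    # bystanders: image difference at the start positions
    D=np.abs(c["img"].astype(int)-b["img"]).max(2)>45
    for q in blobs(D.astype(np.uint8)*255,40): print("  changed",q.min(0),q.max(0))
```

```text
t 30.75 p [409.9 536.6 177.5] jaw -95.53 tilt 0.03 F [-0.1 -0.3 -0.1] w 85.5 j [ 1.16  0.52  0.05  0.   -1.11  0.32]
shift cm [ 14.93 -15.06  12.51] turn -0.0
scene
  blue rim-plane [571.2 325.  195.6 147.3  -5.3] board-plane [530.5 423.7 213.2 160.5  -5.3]
  yellow rim-plane [550.9 100.9 150.1 125.8  -4.4] board-plane [508.3 179.5 163.5 137.1  -4.4]
  wood rim-plane [771.4  43.  110.9  57.3  80.9] board-plane [771.4  43.  110.9  57.3  80.9]
  wood rim-plane [534.5 139.1 142.1  84.   -5.8] board-plane [534.5 139.1 142.1  84.   -5.8]
  wood rim-plane [606.2 366.1  96.8  88.3  83.6] board-plane [606.2 366.1  96.8  88.3  83.6]
  wood rim-plane [ 389.6 2001.1 1048.5   77.1  -78.2] board-plane [ 389.6 2001.1 1048.5   77.1  -78.2]
  wood rim-plane [ 721.8 2508.8 4806.5  691.7  -85.5] board-plane [ 721.8 2508.8 4806.5  691.7  -85.5]
  changed [218 235] [272 297]
  changed [228 228] [257 248]
  changed [295 172] [331 195]
  changed [319 145] [370 178]
  changed [155 123] [168 139]
  changed [172 117] [189 144]
  changed [124  97] [156 129]
  changed [333  58] [354  97]
  changed [144  41] [1
[... 479 characters left out ...]
  26.4 -88.3] board-plane [495.3 259.   71.6  26.4 -88.3]
  wood rim-plane [770.8  42.7 105.3  51.6  81.4] board-plane [770.8  42.7 105.3  51.6  81.4]
  wood rim-plane [482.1 381.8  94.5  83.6  84.3] board-plane [482.1 381.8  94.5  83.6  84.3]
  wood rim-plane [ 934.4 1047.7 1247.4  937.3   56.1] board-plane [ 934.4 1047.7 1247.4  937.3   56.1]
  changed [  0 319] [ 37 338]
  changed [  6 282] [ 13 312]
  changed [ 88 266] [103 303]
  changed [306 257] [378 304]
  changed [331 245] [362 261]
  changed [  0 224] [ 15 269]
  changed [224 175] [266 197]
  changed [181 133] [238 171]
  changed [137  81] [146 110]
  changed [60 41] [75 82]
  changed [123  25] [142  77]
  changed [69  0] [126  28]
```

No change shows at the mug, jar, rib or pin tool. One numeric check remains, on centring: I compare each silhouette's bounds with those of a box standing exactly on its board.

Run:
```python
from h import *
for n in("scene","side"):
    c=dict(np.load(f"pics/{n}_end.npz")); V=c["view"]
    for nm,lo,hi,(x,y,a),L,W,tab in(("blue",(105,150,40),(125,255,255),(.545,.374,-5.5),.07,.033,.09),("yellow",(18,150,80),(32,255,255),(.5335,.1407,-5.9),.056,.028,0)):
        P=[(i*L,j*W,z) for i in(-1,1) for j in(-1,1) for z in(.006,.068)]+([(i*tab,j*.022,.014) for i in(-1,1) for j in(-1,1)] if tab else [])
        P=np.array(P); r=np.radians(a); Q=np.c_[x+P[:,0]*np.cos(r)-P[:,1]*np.sin(r),y+P[:,0]*np.sin(r)+P[:,1]*np.cos(r),P[:,2]]
        C=Q@V[:3,:3].T+V[:3,3]; uv=C[:,:2]/C[:,2:]*[c["fx"],c["fy"]]+[c["cx"],c["cy"]]
        q=max([b for b in blobs(mask(c,lo,hi)) if b[:,1].min()>90],key=len)
        print(n,nm,"seen",q.min(0),q.max(0),"ideal",uv.min(0).round(1),uv.max(0).round(1),"mm/px",(1000*C[:,2].mean()/c["fx"]).round(2))
```

```text
scene blue seen [326 145] [370 177] ideal [324.  143.2] [371.5 177.4] mm/px 3.71
scene yellow seen [294 172] [331 206] ideal [294.2 171. ] [332.7 206.4] mm/px 3.31
side blue seen [183 135] [235 170] ideal [180.2 132.4] [237.8 172.2] mm/px 3.18
side yellow seen [223 175] [267 212] ideal [222.4 173.3] [267.3 213.5] mm/px 2.87
```

All bounds agree within about 1 px after edge erosion, which is roughly 3 mm. I'm handing in.

```bash
python3 -c "
from station import *
print(get_obs()['time_s'],job_done())"
```

```text
the job is handed in; nothing more can be done
30.85 None
```

I handed the job in at 30.9 s. All three tubs stand on their own boards and the robot is touching nothing. `job_done()` gives no verdict, so the result rests on my own checks.

**What I did:**
- **Seating:** I gripped the stack by the medium tub and carried it, just clear of the bench, to the mouth of the hold-down. I slid it fully in, with both tabs under the clips.
- **Unnesting:** I pulled the small tub straight up, then the medium tub, and placed each on its board. The large tub stayed put in the hold-down both times.
- **Large tub:** I slid it back out about 83 mm, lifted it over the other two, and set it on its board.
- **Set-down forces:** the wrist force read about 3 to 6 N after each set-down, against the 60 N limit.

**Last checks:**
- **Large and medium tubs:** their outlines in both fixed cameras match a box standing exactly on its board to about 1 px, roughly 3 mm. Their angles match to within about 1.5°.
- **Small tub:** I judged it centred and upright by eye, in pictures taken before the large tub was moved. I did not measure it numerically at the end.
- **Bystanders:** comparing start and end images in both views showed no change at the mug, green tub, rib or pin tool.

**Disagreements:** wrist-camera estimates of tub and board centres differed from the fixed cameras, and from one wrist view to the next, by up to 5 mm (about 9 mm for one early estimate of the stack's centre). I mostly used compromise or averaged values, and this is well inside the 20 mm tolerance. I viewed 12 pictures, the maximum, so the final check is from image numbers only.

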